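Load the bench scale to its set mark

ROBOT

A 6-joint arm with a two-finger parallel gripper is mounted at the origin on a cart in front of the work surface, level with it; the furniture and walls round the work are solid. World frame = base frame: x ahead of the robot, y to its left, z up, the work surface at z = 0. Lengths are in m, angles in rad, forces in N, time in s.
With the tool pointing down it reaches from about 0.35 to 0.775 m from the base axis. Payload 7.3 kg.
Tool frame: the origin (TCP) lies midway between the tips of the shut fingers; the grasp point (between the pads) lies 19 mm behind it (robot.grip_point_offset is the distance from the TCP to the grasp point, in m); z points along the fingers, y is the direction in which the jaws open and shut (so a half turn about z gives the same grasp; the last joint's range is limited). The gripper opens to 92 mm and grips with 3 to 60 N. Pads are 19 mm wide; open, the fingers measure 130 mm over their backs; the gripper's body (75 mm by 190 mm) begins 47 mm behind the grasp point.
Start: joints at [0.986, 0.342, 1.524, -0, 1.275, -0.146], TCP at [0.223, 0.475, 0.227] pointing down, gripper open.
Joint ranges: [-2.53, 2.53], [-0.77, 2.02], [0.04, 2.7], [-1, 4.14], [0.28, 2.66], [-3.11, 3.11]. Speed limits (rad/s): [2.57, 2.57, 3.14, 3.14, 3.14, 3.14].

INTERFACE

Orientations are given as a rotation vector (axis times angle).
In Python, from workcell import robot gives the robot as it stands.
- The arm moves only by the tool servo_tool, never from a script. Its argument "rows" is a list of rows, each a list of 3 entries, a list of its own where there are three numbers: the shift along the tool's x, y, z as a fraction of full scale, then the turn, a rotation vector about the tool's x, y, z as a fraction of full scale, then the closure in counts, from 0 (fully open) to 255 (shut). A call has 1 to 8 rows; each row shifts and turns the commanded pose from where the row before left it, along the tool's axes as they then stand; what a row does not reach is not made up. Full scale, the value 1, is 2 cm for a shift and 0.1 rad for a turn. A row lasts 1/8 s, in which the tool goes at most 62.5 mm and 10.7 degrees, less where a joint would pass 70% of its speed; a pose out of reach is approached as far as the arm can. A call with a number of a shift or a turn outside -1 to 1 is refused whole. A call with a gripper value outside its range is refused whole. The fingers move at their own pace and stop on an object; the grip force is fixed at half the most. Time passes only in rows, so rows that do not move let the fingers close. It gives the time, the measured TCP pose, the force and the opening at its end, in the units of the state.
- robot.read_state(): the state, without advancing time (a new reading comes with each control period).
- robot.read_camera(name): name is "scene" or "top"; returns a dict with "color" (420x560x3 uint8, red, green, blue), "depth" (420x560 float32, m along the optical axis (not along the pixel's ray), 0 where there is no reading), "fx", "fy", "cx", "cy" (pixels), "k1" (the pictures are not rectified: a ray, as slopes to the right and down, at radius r is drawn at 1 + k1 r^2 times it, then the intrinsics apply), "origin" and "orientation" of the camera in the world. Camera axes: x right, y down, z forward; pixel columns grow to the right and rows downward; lengths in m; the calibration is good to about 2 mm. A picture is of the moment at which its call begins.
- robot.hand_in(): hands the job in, once; it reports no verdict.
The state is a dict: "time": time; "joints": joint angles; "joint_vel": joint speeds; "joint_efforts": joint torques, N m; "eef_pos": TCP position; "tcp_rot": TCP orientation; "ft_force": force on the tool from outside, world axes, zero at the start; "torque": the same for the moment, N m; "grip_width": opening from 0.0 (shut) to 1.0 (fully open).
Only numpy, scipy, OpenCV 4.12 (cv2) and the standard library are available. Lean on these libraries where they do the work, as an engineer would, in place of code of your own. Each camera call takes 0.05 s, during which the arm holds its last target.

TASK

Slide the brass check weights out of their slots and across the loading board onto the scale pan, one at a time, without lifting them, until the needle on the dial reaches the green mark; then stop and leave the other weights in their slots. A spring catch holds each weight and its slot leaves no side to grip, so drag it out with a fingertip pressed firmly but gently on its top, never hard; do not press on the pan or bear hard on the scale, and leave the timer and the two vials beside it alone.

Things in the scene. Friction and masses are not known exactly. Their poses are not given: they have to be found in the camera images.
- weigher: Grey bench scale with loading board, fixed to the worktop. Origin on the worktop; x points along the slots from the board to the pan and on to the dial, y left across the slots, z up. All offsets in these texts are in this frame, in mm. The board's slick flat top is at z = 20, from x = -117 to the edge at +4, 192 wide; four slots side by side, centres at y = +69, +23, -23, -69.
- ribs_front (a point): Front end of the middle white rib between the slots, at its top (x -66, y 0, z 29). Each slot is 38 wide, with ribs 8 wide on both sides and a fence behind (slot runs from x = -107 to -66); ribs and fence rise 9 mm above the board. Slots are open at the front; from there to the edge the board is bare.
- catch (a point): One of four alike brass ball catches, in each slot's left rib at x = -75, sprung, 3 mm proud into the slot. A weight is pulled past it in its first 15 mm of travel, with about 2 to 3 N along x; a fingertip must press on the weight's top with about 5 to 9 N for that, lighter presses slip. More than 16 N is too hard.
- board_edge (a point): Middle of the board's front edge (x +4, y 0, z 20). A 2 mm gap follows, then the pan. The whole board, with ribs and fence, rests on stiff springs: under a downward press it stays still up to about 2 N (some 3 N once weights are gone), then sinks by 1 mm for each further 12 N.
- dial_mid (a point): Middle of the round dial's white face, 94 across, beyond the pan (x 140, z 40); the face leans towards the robot, the rim's far side is up to 70 high.
- pan_mid (a point): Middle of the top face of the scale pan: a steel plate 70 (along x) by 186 (along y) with a rim 6 high on the far and the two lateral sides, none towards the board. When empty its top is 1 mm below the board; it sinks straight down on a spring by 2.5 mm for each weight on it, 12.5 mm at most.
- needle_tip (a point): Tip of the black needle, 32 mm from the dial's axis. Seen from the robot the needle swings clockwise from the upper left as the pan sinks.
- mark_tip (a point): Inner tip of the green mark on the dial's rim, 35 mm from the dial's axis; its z axis stands out of the dial's face, its x axis points outward from the dial's axis through the mark, so the needle tip's y in its frame is negative once the needle has passed it.
- needle (a joint): Reading of the scale: angle of the needle (rad), 0 with the pan empty, growing clockwise by 0.52 (about 3 percent more or less) for each weight that lies on the pan.
- marker (a joint): Angle of the green mark (rad), measured like the needle: the needle points at it when the two values are equal. It stays where it is set.
- weight0_mid (a point): Centre of a solid brass disc weight, 36 mm across, 10 mm high, 85 g, flat and smooth on top (no knob or hole), at the start lying in the left-most (local y = +69 mm) slot, its top 1 mm above the ribs (30 mm above the worktop).
- weight1_mid (a point): Centre of a solid brass disc weight, 36 mm across, 10 mm high, 85 g, flat and smooth on top (no knob or hole), at the start lying in the second from left (local y = +23 mm) slot, its top 1 mm above the ribs (30 mm above the worktop).
- weight2_mid (a point): Centre of a solid brass disc weight, 36 mm across, 10 mm high, 85 g, flat and smooth on top (no knob or hole), at the start lying in the second from right (local y = -23 mm) slot, its top 1 mm above the ribs (30 mm above the worktop).
- weight3_mid (a point): Centre of a solid brass disc weight, 36 mm across, 10 mm high, 85 g, flat and smooth on top (no knob or hole), at the start lying in the right-most (local y = -69 mm) slot, its top 1 mm above the ribs (30 mm above the worktop).
- timer: White bench timer, 66 x 66 x 20 mm, loose, left of the scale; origin under its middle. Leave alone.
- vial_a: Small glass vial with a black cap and amber filling, 23 across, 44 high, loose, right of the scale; origin under its middle. Leave alone.
- vial_b: Small glass vial with a black cap and greenish filling, 23 across, 44 high, loose, right of the scale; origin under its middle. Leave alone.
Not all that is in view belongs to the job. Leave any pink look-alike of the part that bears weight0_mid alone. What is shaped like the part that bears weight1_mid but turquoise is not meant.

How it is judged:
By the outcome, as a careful person would: the job done as asked, in the order asked, and still so for the second after the job is handed in, with the robot touching nothing.
It also fails if it takes over 72 s, if anything falls off the work surface, if the arm or the gripper's body presses on something with over 40 N, if the wrist force passes 120 N, or if a joint passes its speed limit or range.

## Working session

There is one attempt and no reset: what is moved stays moved. The work goes in short steps, Python scripts to look and compute and a tool call to move; the robot and the scene stay as the last step left them, time stands still between calls to the robot, and variables do not carry over. Pictures are saved under pics/ and viewed, and the job is handed in when it is done.

Besides the shell and the picture viewer there is one more tool, called after "Request:" as name([rows], argument=value, ...), one row to a line, values as JSON. servo_tool: Moves the arm, as the interface text tells. Its arguments: {"type":"object","properties":{"rows":{"type":"array","items":{"type":"array"}}},"required":["rows"]}

```bash
mkdir -p pics
cat > h.py <<'E'
import numpy as np, cv2
from scipy.spatial.transform import Rotation as R
from workcell import robot
def cam(n):
    c=robot.read_camera(n); return c
def Rm(c):
    o=np.array(c["orientation"],float)
    return o if o.shape==(3,3) else (R.from_rotvec(o).as_matrix() if o.size==3 else R.from_quat(o).as_matrix())
def ray(c,u,v):
    d=np.array([(u-c["cx"])/c["fx"],(v-c["cy"])/c["fy"]]); s=d.copy()
    for _ in range(20): s=d/(1+c["k1"]*(s@s))
    return Rm(c)@np.array([s[0],s[1],1.0])
def onz(c,u,v,z):
    r=ray(c,u,v); o=np.array(c["origin"]); return o+r*(z-o[2])/r[2]
def proj(c,p):
    q=Rm(c).T@(np.array(p)-np.array(c["origin"])); s=q[:2]/q[2]; s=s*(1+c["k1"]*(s@s))
    return s*[c["fx"],c["fy"]]+[c["cx"],c["cy"]]
def save(c,n,crop=None,k=1):
    im=c["color"][:,:,::-1]
    if crop: x0,y0,x1,y1=crop; im=im[y0:y1,x0:x1]
    im=cv2.resize(im,None,fx=k,fy=k,interpolation=cv2.INTER_CUBIC); cv2.imwrite("pics/"+n,im)
E
python3 - <<'E'
from h import *
import pickle
for n in("scene","top"):
    c=cam(n); save(c,n+"0.png"); pickle.dump(c,open(n+"0.pkl","wb")); print(n,c["origin"],c["orientation"],c["fx"],c["k1"])
print(robot.read_state())
E
```

```text
scene [-0.03754732 -0.44277303  0.87326173] [-2.17180978  1.0860027  -0.4276009 ] 446.557094203419 -0.060557613332328175
top [0.45009663 0.00508353 1.04770391] [-2.16491767  2.12224752 -0.11419355] 393.70516351114003 -0.07943880243810023
{'time': 0.1, 'joints': array([ 9.85967210e-01,  3.42632893e-01,  1.52488868e+00,  1.03803571e-06,
        1.27541846e+00, -1.45986809e-01]), 'joint_vel': array([-0.00018963, -0.00233   , -0.00410851, -0.00021079,  0.00110528,
        0.00014023]), 'joint_efforts': array([ 8.89372368e-04, -4.32004023e+01, -2.44695729e+01,  7.18960888e-02,
        5.26851194e-02, -3.14996976e-05]), 'eef_pos': array([0.22284399, 0.47496746, 0.22613638]), 'tcp_rot': array([-6.83709128e-01, -3.06579706e+00,  1.97585823e-03]), 'ft_force': array([0.29607669, 0.34216915, 0.02094973]), 'torque': array([0.02557521, 0.02245915, 0.02597311]), 'grip_width': 1.0002432952800442}
```

View pics/scene0.png

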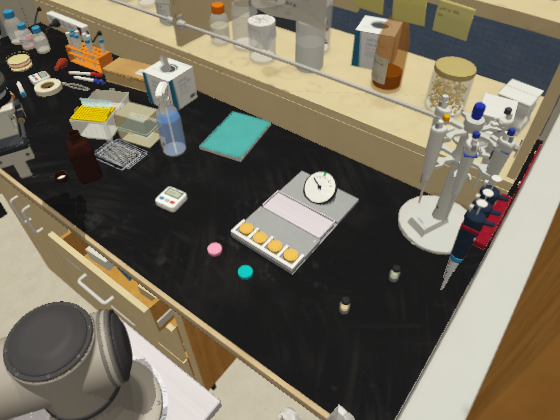

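View pics/top0.png

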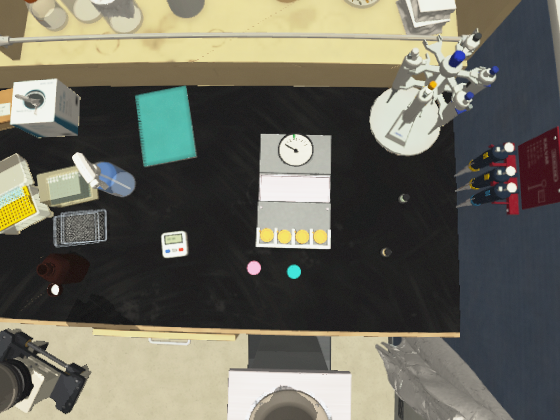

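The scale is at about (294,190) in the top view. Four brass discs sit in the slots at (267,236), (284,237), (302,237) and (320,237). The pink disc (254,268) and turquoise disc (294,271) are decoys lying off the board. I'll enlarge this and measure.

Run:
```python
from h import *
import pickle
for n,cr in(("top",(245,125,345,285)),("scene",(220,160,370,290))):
    c=pickle.load(open(n+"0.pkl","rb")); save(c,n+"_crop0.png",cr,4 if n=="scene" else 3.7)
    hsv=cv2.cvtColor(c["color"],cv2.COLOR_RGB2HSV)
    m=cv2.inRange(hsv,(15,110,90),(32,255,255))
    x0,y0,x1,y1=cr
    mm=np.zeros_like(m); mm[y0:y1,x0:x1]=m[y0:y1,x0:x1]
    nn,l,s,ce=cv2.connectedComponentsWithStats(mm)
    for i in range(1,nn):
        if s[i,4]>30:
            p=onz(c,*ce[i],0.030); print(n,ce[i].round(1),s[i,4],p.round(4))
c=pickle.load(open("top0.pkl","rb")); save(c,"dial0.png",(270,125,322,175),10)
```

```text
top [266.1 234.6] 146 [0.5027 0.0676 0.03  ]
top [283.8 236. ] 145 [0.4999 0.0216 0.03  ]
top [301.7 236.2] 151 [ 0.5004 -0.0245  0.03  ]
top [319.6 236.1] 150 [ 0.5015 -0.0706  0.03  ]
scene [245.9 228.3] 132 [0.5006 0.0649 0.03  ]
scene [259.4 237.3] 139 [0.4978 0.0195 0.03  ]
scene [274.4 245.8] 146 [ 0.4984 -0.0264  0.03  ]
scene [290.2 254.8] 156 [ 0.4991 -0.073   0.03  ]
```

View pics/top_crop0.png

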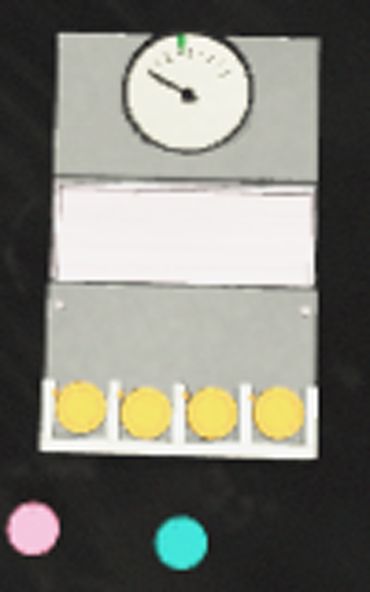

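View pics/scene_crop0.png

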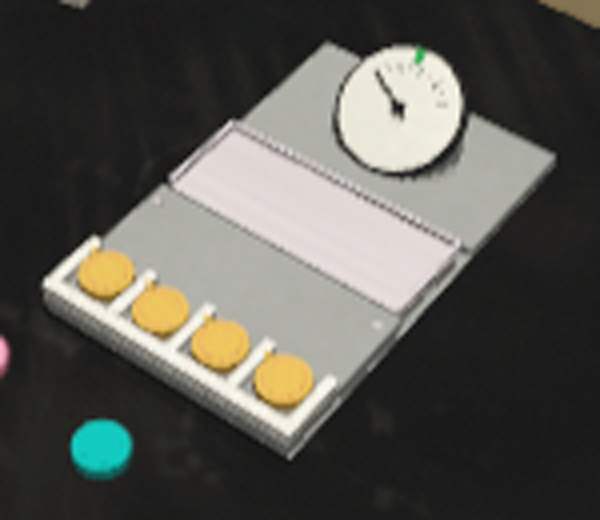

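View pics/dial0.png

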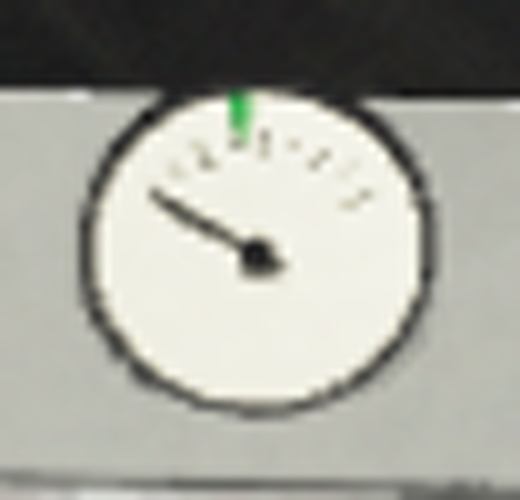

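The crop confirms four brass discs in the slots, with the pink and turquoise ones off the board. On the dial the needle is about 49° (0.86 rad) short of the mark, or 1.6 weights, so two should be needed. I'll re-check after each one. Next I work out the scale frame.

Run:
```python
from h import *
import pickle
t=pickle.load(open("top0.pkl","rb")); s=pickle.load(open("scene0.pkl","rb"))
# top crop scale 3.7 off (245,125); scene crop 4 off (220,160)
T=lambda u,v:(u/3.7+245-.4,v/3.7+125-.4); S=lambda u,v:(u/4+220-.4,v/4+160-.4)
for nm,a,z,loc in [("edgeL",T(48,285),.02,(4,96)),("edgeR",T(318,291),.02,(4,-96)),("fenceL",T(40,451),.029,(-117,96)),("fenceR",T(318,458),.029,(-117,-96)),("ribmid",T(178,385),.029,(-66,0))]:
    print("top",nm,loc,onz(t,*a,z).round(4))
for nm,a,z,loc in [("edgeL",S(168,184),.02,(4,96)),("edgeR",S(402,315),.02,(4,-96)),("fenceL",S(44,287),.029,(-117,96)),("fenceR",S(291,440),.029,(-117,-96)),("ribmid",S(208,308),.029,(-66,0))]:
    print("scene",nm,loc,onz(s,*a,z).round(4))
print("decoys",[onz(t,*p,.01).round(3) for p in((254,268),(294,271))])
```

```text
top edgeL (4, 96) [0.5896 0.0929 0.02  ]
top edgeR (4, -96) [ 0.5888 -0.0993  0.02  ]
top fenceL (-117, 96) [0.4714 0.0944 0.029 ]
top fenceR (-117, -96) [ 0.4705 -0.0991  0.029 ]
top ribmid (-66, 0) [ 0.5194 -0.0009  0.029 ]
scene edgeL (4, 96) [0.5933 0.0886 0.02  ]
scene edgeR (4, -96) [ 0.5916 -0.0979  0.02  ]
scene fenceL (-117, 96) [0.4704 0.0896 0.029 ]
scene fenceR (-117, -96) [ 0.4678 -0.1016  0.029 ]
scene ribmid (-66, 0) [ 0.5181 -0.0026  0.029 ]
decoys [array([0.416, 0.098, 0.01 ]), array([ 0.41 , -0.006,  0.01 ])]
```

Request:
servo_tool([
  [[0, 0, 0], [0, 0, 1], 255],
  [[0, 0, 0], [0, 0, 1], 255],
  [[0, 0, 0], [0, 0, 1], 255],
  [[0, 0, 0], [0, 0, 1], 255],
  [[0, 0, 0], [0, 0, 1], 255],
  [[0, 0, 0], [0, 0, 1], 255],
  [[0, 0, 0], [0, 0, 1], 255],
  [[0, 0, 0], [0, 0, 1], 255],
])

```text
time: 1.1
eef_pos: [0.2229, 0.4751, 0.2263]
tcp_rot: [1.828, 2.555, -0.002]
ft_force: [0.4, -0.1, -1.1]
grip_width: 0.178
```

Request:
servo_tool([
  [[0, 0, 0], [0, 0, 1], 255],
  [[0, 0, 0], [0, 0, 1], 255],
  [[0, 0, 0], [0, 0, 1], 255],
  [[0, 0, 0], [0, 0, 0.41], 255],
  [[-0.95, 0.58, 0], [0, 0, 0], 255],
  [[-0.95, 0.58, 0], [0, 0, 0], 255],
])

```text
time: 1.85
eef_pos: [0.2459, 0.4365, 0.2263]
tcp_rot: [2.231, 2.212, -0.001]
ft_force: [0.1, -0.2, -0.3]
grip_width: 0.005
```

Request:
servo_tool([
  [[-0.98, 0.61, 0], [0, 0, 0], 255],
  [[-0.98, 0.61, 0], [0, 0, 0], 255],
  [[-0.98, 0.61, 0], [0, 0, 0], 255],
  [[-0.98, 0.61, 0], [0, 0, 0], 255],
  [[-0.98, 0.61, 0], [0, 0, 0], 255],
  [[-0.98, 0.61, 0], [0, 0, 0], 255],
  [[-0.98, 0.61, 0], [0, 0, 0], 255],
  [[-0.98, 0.61, 0], [0, 0, 0], 255],
])

```text
time: 2.85
eef_pos: [0.3422, 0.2786, 0.2264]
tcp_rot: [-2.231, -2.211, 0.001]
ft_force: [0.5, -0.2, 0.4]
grip_width: 0.003
```

Request:
servo_tool([
  [[-0.98, 0.61, 0], [0, 0, 0], 255],
  [[-0.98, 0.61, 0], [0, 0, 0], 255],
  [[-0.98, 0.61, 0], [0, 0, 0], 255],
  [[-0.98, 0.61, 0], [0, 0, 0], 255],
  [[-0.98, 0.61, 0.5], [0, 0, 0], 255],
  [[-0.98, 0.61, 0.5], [0, 0, 0], 255],
  [[-0.98, 0.61, 0.5], [0, 0, 0], 255],
  [[-0.98, 0.61, 0.5], [0, 0, 0], 255],
])

```text
time: 3.85
eef_pos: [0.4384, 0.121, 0.1861]
tcp_rot: [-2.231, -2.211, 0.001]
ft_force: [0.0, -0.4, 0.2]
grip_width: 0.007
```

Request:
servo_tool([
  [[-0.98, 0.61, 1], [0, 0, 0], 255],
  [[-0.98, 0.61, 1], [0, 0, 0], 255],
  [[-0.98, 0.61, 1], [0, 0, 0], 255],
  [[-0.98, 0.61, 1], [0, 0, 0], 255],
  [[0, 0, 0], [0, 0, 0], 255],
  [[0, 0, 0], [0, 0, 0], 255],
])

```text
time: 4.6
eef_pos: [0.4861, 0.0433, 0.107]
tcp_rot: [-2.231, -2.211, 0.0]
ft_force: [-0.3, -0.3, 0.5]
grip_width: 0.004
```

Request:
servo_tool([
  [[-0.57, 0.42, 0.6], [0, 0, 0], 255],
  [[-0.57, 0.42, 0.6], [0, 0, 0], 255],
  [[0, 0, 0.6], [0, 0, 0], 255],
  [[0, 0, 0.6], [0, 0, 0], 255],
  [[0, 0, 0.6], [0, 0, 0], 255],
  [[0, 0, 0], [0, 0, 0], 255],
  [[0, 0, 0], [0, 0, 0], 255],
])

```text
time: 5.48
eef_pos: [0.5031, 0.0201, 0.0469]
tcp_rot: [2.231, 2.212, 0.001]
ft_force: [-0.4, -0.1, 0.3]
grip_width: 0.007
```

Run:
```python
from h import *
c=cam("scene"); save(c,"s1.png",(210,140,350,280),4); s=robot.read_state(); print(s["eef_pos"],s["ft_force"])
```

```text
[0.50324379 0.02007683 0.04708246] [-0.24888524  0.64300038  0.40326807]
```

View pics/s1.png

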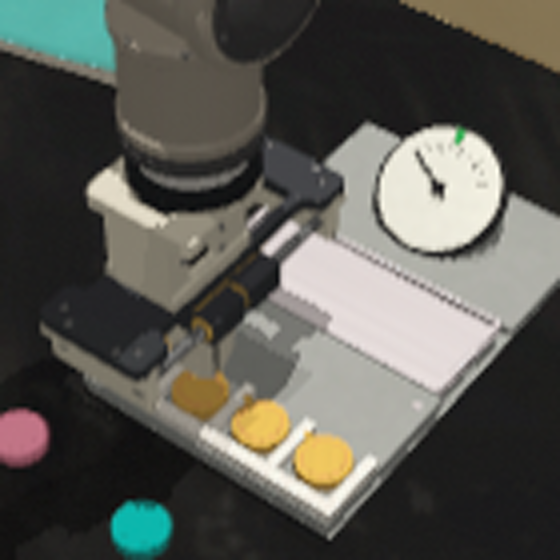

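The closed fingertips are above weight1 (crop 200,390). I lower gently from here.

Request:
servo_tool([
  [[0, 0, 0.35], [0, 0, 0], 255],
  [[0, 0, 0.35], [0, 0, 0], 255],
  [[0, 0, 0], [0, 0, 0], 255],
  [[0, 0, 0.03], [0, 0, 0], 255],
  [[0, 0, 0.03], [0, 0, 0], 255],
  [[0, 0, 0], [0, 0, 0], 255],
])

```text
time: 6.28
eef_pos: [0.503, 0.02, 0.0316]
tcp_rot: [2.231, 2.211, 0.0]
ft_force: [0.4, 0.7, 0.9]
grip_width: 0.007
```

Request:
servo_tool([
  [[0, 0, 0.03], [0, 0, 0], 255],
  [[0, 0, 0], [0, 0, 0], 255],
  [[0, 0, 0.02], [0, 0, 0], 255],
  [[0, 0, 0.0], [0, 0, 0], 255],
])

```text
time: 6.78
eef_pos: [0.503, 0.02, 0.0305]
tcp_rot: [-2.231, -2.211, -0.0]
ft_force: [-1.2, -0.2, 0.4]
grip_width: 0.008
```

Request:
servo_tool([
  [[0, 0, 0.02], [0, 0, 0], 255],
  [[0, 0, 0], [0, 0, 0], 255],
  [[0, 0, 0.0], [0, 0, 0], 255],
])

```text
time: 7.15
eef_pos: [0.503, 0.02, 0.0302]
tcp_rot: [2.231, 2.211, 0.0]
ft_force: [0.5, 0.4, 2.0]
grip_width: 0.002
```

Request:
servo_tool([
  [[0, 0, 0.015], [0, 0, 0], 255],
  [[0, 0, 0], [0, 0, 0], 255],
  [[0, 0, 0.0], [0, 0, 0], 255],
])

```text
time: 7.52
eef_pos: [0.503, 0.02, 0.03]
tcp_rot: [2.231, 2.211, 0.0]
ft_force: [-1.1, 0.0, 4.3]
grip_width: 0.006
```

Request:
servo_tool([
  [[0, 0, 0.015], [0, 0, 0], 255],
  [[0, 0, 0], [0, 0, 0], 255],
  [[0, 0, 0.0], [0, 0, 0], 255],
])

```text
time: 7.9
eef_pos: [0.5031, 0.02, 0.0298]
tcp_rot: [2.231, 2.211, 0.001]
ft_force: [-1.6, -0.3, 6.8]
grip_width: 0.003
```

Run:
```python
from h import *
s=robot.read_state(); print(s["eef_pos"],s["ft_force"])
```

```text
[0.50307604 0.0199693  0.0298273 ] [-1.63941058 -0.34793833  6.75866588]
```

Request:
servo_tool([
  [[0, 0.05, 0.003], [0, 0, 0], 255],
  [[0, 0.1, 0], [0, 0, 0], 255],
  [[0, 0.1, 0], [0, 0, 0], 255],
  [[0, 0.1, 0], [0, 0, 0], 255],
])

```text
time: 8.4
eef_pos: [0.5099, 0.0197, 0.0298]
tcp_rot: [2.231, 2.212, -0.001]
ft_force: [-2.4, -1.6, 7.7]
grip_width: 0.004
```

Request:
servo_tool([
  [[0, 0.1, 0], [0, 0, 0], 255],
  [[0, 0.1, 0], [0, 0, 0], 255],
  [[0, 0.1, 0], [0, 0, 0], 255],
])

```text
time: 8.78
eef_pos: [0.5159, 0.0196, 0.0298]
tcp_rot: [2.231, 2.212, -0.001]
ft_force: [-2.0, -1.8, 6.6]
grip_width: 0.007
```

Request:
servo_tool([
  [[0, 0.1, 0], [0, 0, 0], 255],
  [[0, 0.1, 0], [0, 0, 0], 255],
  [[0, 0.1, 0], [0, 0, 0], 255],
  [[0, 0.1, 0], [0, 0, 0], 255],
])

```text
time: 9.28
eef_pos: [0.5242, 0.0197, 0.0298]
tcp_rot: [2.231, 2.211, 0.001]
ft_force: [-1.5, -0.8, 6.7]
grip_width: 0.005
```

Run:
```python
from h import *
c=cam("scene"); save(c,"s2.png",(210,140,350,280),4); s=robot.read_state(); print(s["eef_pos"],s["ft_force"])
```

```text
[0.52448309 0.01966861 0.02982593] [-0.76138514 -0.33366662  6.3945219 ]
```

View pics/s2.png

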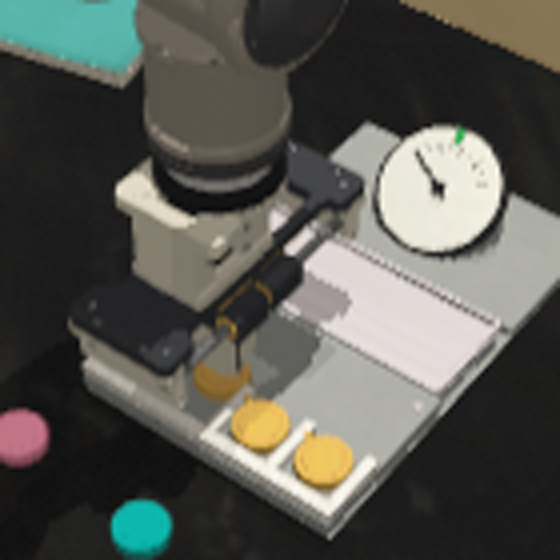

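Request:
servo_tool([
  [[0, 0.15, 0], [0, 0, 0], 255],
  [[0, 0.15, 0], [0, 0, 0], 255],
  [[0, 0.15, 0], [0, 0, 0], 255],
  [[0, 0.15, 0], [0, 0, 0], 255],
  [[0, 0.15, 0], [0, 0, 0], 255],
  [[0, 0.15, 0], [0, 0, 0], 255],
])

```text
time: 10.07
eef_pos: [0.5422, 0.0196, 0.0298]
tcp_rot: [2.231, 2.211, 0.001]
ft_force: [-1.6, 0.5, 6.1]
grip_width: 0.007
```

Request:
servo_tool([
  [[0, 0.15, 0], [0, 0, 0], 255],
  [[0, 0.15, 0], [0, 0, 0], 255],
  [[0, 0.15, 0], [0, 0, 0], 255],
  [[0, 0.15, 0], [0, 0, 0], 255],
  [[0, 0.15, 0], [0, 0, 0], 255],
  [[0, 0.15, 0], [0, 0, 0], 255],
  [[0, 0, 0], [0, 0, 0], 255],
])

```text
time: 10.95
eef_pos: [0.5607, 0.0194, 0.0299]
tcp_rot: [2.231, 2.211, 0.002]
ft_force: [-0.8, 0.2, 6.4]
grip_width: 0.006
```

Run:
```python
from h import *
c=cam("scene"); save(c,"s3.png",(210,140,350,280),4); s=robot.read_state(); print(s["eef_pos"],s["ft_force"])
```

```text
[0.56065458 0.01938137 0.0299063 ] [0.54144652 0.65190125 5.47132369]
```

View pics/s3.png

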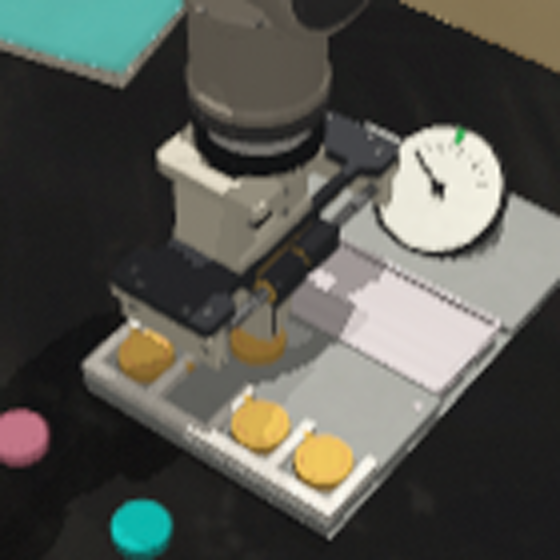

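Request:
servo_tool([
  [[0, 0, -0.2], [0, 0, 0], 255],
  [[0, 0, -0.4], [0, 0, 0], 255],
  [[0, -0.6, 0], [0, 0, 0], 255],
  [[0, -0.6, 0], [0, 0, 0], 255],
  [[0, -0.6, 0], [0, 0, 0], 255],
  [[0, -0.6, 0], [0, 0, 0], 255],
  [[0, 0, 0], [0, 0, 0], 255],
])

```text
time: 11.88
eef_pos: [0.5109, 0.02, 0.0415]
tcp_rot: [-2.231, -2.211, 0.001]
ft_force: [-0.5, -0.2, 1.0]
grip_width: 0.005
```

Run:
```python
from h import *
c=cam("scene"); save(c,"s4.png",(210,140,350,280),4); s=robot.read_state(); print(s["eef_pos"],s["ft_force"])
for p in [(0.5607,.0194,.03),(.555,.0194,.03)]: print((proj(c,p)-[210,140])*4)
```

```text
[0.51184301 0.0198525  0.04163696] [-0.74833704 -0.22004783 -0.37362192]
[259.6569506  328.12507111]
[254.20740693 333.50602047]
```

View pics/s4.png

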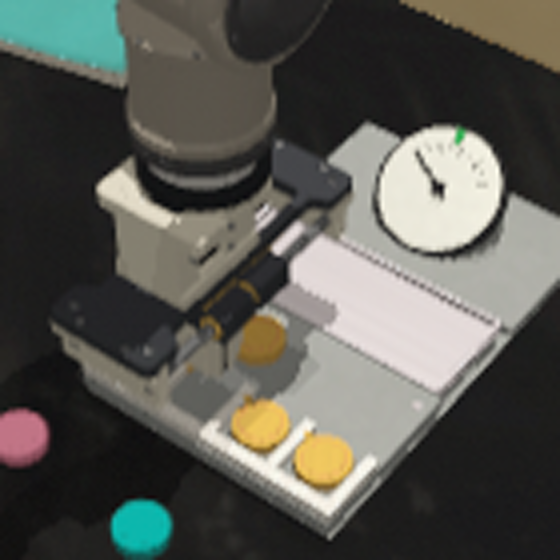

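Run:
```python
from h import *
for n in("scene","top"):
    c=cam(n)
    hsv=cv2.cvtColor(c["color"],cv2.COLOR_RGB2HSV)
    m=cv2.inRange(hsv,(13,100,50),(32,255,255))
    nn,l,s,ce=cv2.connectedComponentsWithStats(m)
    for i in range(1,nn):
        p=onz(c,*ce[i],0.030)
        if 30<s[i,4]<260 and .46<p[0]<.7 and abs(p[1])<.12: print(n,ce[i].round(1),s[i],p.round(4))
```

```text
scene [275.1 224.7] [270 218  11  13 114] [0.5537 0.0136 0.03  ]
scene [274.5 245.8] [268 239  14  14 148] [ 0.4986 -0.0263  0.03  ]
scene [290.2 254.8] [283 248  15  15 158] [ 0.4991 -0.0729  0.03  ]
top [321.8 237.1] [317 230  10  14  93] [ 0.4989 -0.0764  0.03  ]
```

Request:
servo_tool([
  [[0, 0, 0.25], [0, 0, 0], 255],
  [[0, 0, 0.25], [0, 0, 0], 255],
  [[0, 0, 0.25], [0, 0, 0], 255],
  [[0, 0, 0.25], [0, 0, 0], 255],
  [[0, 0, 0], [0, 0, 0], 255],
  [[0, 0, 0], [0, 0, 0], 255],
])

```text
time: 12.78
eef_pos: [0.512, 0.0199, 0.0215]
tcp_rot: [2.231, 2.211, 0.0]
ft_force: [-0.1, 0.3, 0.5]
grip_width: 0.007
```

Request:
servo_tool([
  [[0, 0.2, 0], [0, 0, 0], 255],
  [[0, 0.2, 0], [0, 0, 0], 255],
  [[0, 0.2, 0], [0, 0, 0], 255],
  [[0, 0.2, 0], [0, 0, 0], 255],
  [[0, 0.2, 0], [0, 0, 0], 255],
  [[0, 0.2, 0], [0, 0, 0], 255],
  [[0, 0.2, 0], [0, 0, 0], 255],
])

```text
time: 13.65
eef_pos: [0.5402, 0.0196, 0.0214]
tcp_rot: [-2.231, -2.211, -0.0]
ft_force: [-0.4, 0.6, 0.0]
grip_width: 0.009
```

Request:
servo_tool([
  [[0, 0.2, 0], [0, 0, 0], 255],
  [[0, 0.2, 0], [0, 0, 0], 255],
  [[0, 0.2, 0], [0, 0, 0], 255],
  [[0, 0.2, 0], [0, 0, 0], 255],
  [[0, 0.1, 0], [0, 0, 0], 255],
  [[0, 0, 0], [0, 0, 0], 255],
])

```text
time: 14.4
eef_pos: [0.5581, 0.0195, 0.0214]
tcp_rot: [2.231, 2.211, 0.0]
ft_force: [0.5, -0.7, -0.3]
grip_width: 0.002
```

Run:
```python
from h import *
c=cam("scene"); save(c,"s5.png",(210,140,350,280),4); s=robot.read_state(); print(s["eef_pos"],s["ft_force"])
```

```text
[0.55790265 0.0194789  0.02138265] [-0.21400738  0.11926928 -0.12744537]
```

View pics/s5.png

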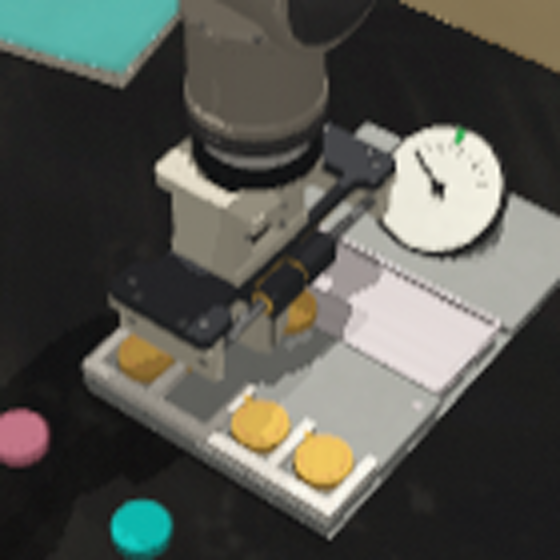

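Request:
servo_tool([
  [[0, 0.2, 0], [0, 0, 0], 255],
  [[0, 0.2, 0], [0, 0, 0], 255],
  [[0, 0.2, 0], [0, 0, 0], 255],
  [[0, 0.2, 0], [0, 0, 0], 255],
  [[0, 0.2, 0], [0, 0, 0], 255],
  [[0, 0.2, 0], [0, 0, 0], 255],
  [[0, 0.2, 0], [0, 0, 0], 255],
  [[0, 0, 0], [0, 0, 0], 255],
])

```text
time: 15.45
eef_pos: [0.5863, 0.0192, 0.0214]
tcp_rot: [2.231, 2.211, 0.0]
ft_force: [-0.5, -0.4, 0.3]
grip_width: 0.004
```

Run:
```python
from h import *
c=cam("scene"); save(c,"s6.png",(210,140,350,280),4); s=robot.read_state(); print(s["eef_pos"],s["ft_force"])
```

```text
[0.58602011 0.0192165  0.02140769] [-0.15183769  0.10066399  0.09115102]
```

View pics/s6.png

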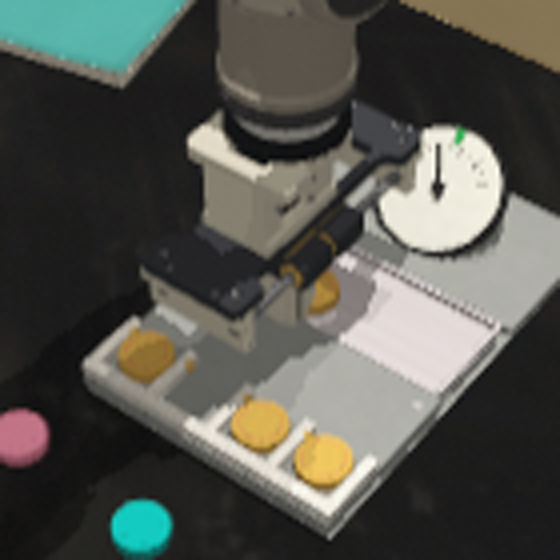

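Run:
```python
from h import *
c=cam("scene")
hsv=cv2.cvtColor(c["color"],cv2.COLOR_RGB2HSV)
m=cv2.inRange(hsv,(13,100,50),(32,255,255))
nn,l,s,ce=cv2.connectedComponentsWithStats(m)
for i in range(1,nn):
        p=onz(c,*ce[i],0.0265)
        if 30<s[i,4]<260 and .46<p[0]<.7 and abs(p[1])<.12: print(ce[i].round(1),s[i],p.round(4), [onz(c,s[i,0]+s[i,2]-7,s[i,1]+s[i,3]-7,.0265).round(4)])
```

```text
[290.9 212.6] [287 207   8  11  57] [0.6141 0.0078 0.0265] [array([0.6143, 0.0173, 0.0265])]
[246.  228.4] [240 222  14  14 141] [0.5025 0.0664 0.0265] [array([0.5025, 0.0633, 0.0265])]
[274.5 245.7] [268 239  14  14 150] [ 0.501  -0.0244  0.0265] [array([ 0.5011, -0.026 ,  0.0265])]
[290.2 254.8] [283 248  15  15 159] [ 0.5012 -0.0713  0.0265] [array([ 0.4996, -0.075 ,  0.0265])]
```

Request:
servo_tool([
  [[0, 0.15, 0], [0, 0, 0], 255],
  [[0, 0.15, 0], [0, 0, 0], 255],
  [[0, 0, 0], [0, 0, 0], 255],
  [[0, -0.3, 0], [0, 0, 0], 255],
  [[0, -0.5, 0], [0, 0, 0], 255],
  [[0, -0.5, -0.5], [0, 0, 0], 255],
  [[0, -0.5, -1], [0, 0, 0], 255],
  [[0, -0.5, -1], [0, 0, 0], 255],
])

```text
time: 16.55
eef_pos: [0.545, 0.0196, 0.0726]
tcp_rot: [2.231, 2.211, 0.0]
ft_force: [-0.5, -0.2, 0.6]
grip_width: 0.003
```

Request:
servo_tool([
  [[0, -0.7, 0], [0, 0, 0], 255],
  [[0, -0.7, 0], [0, 0, 0], 255],
  [[-0.8, -0.7, 0], [0, 0, 0], 255],
  [[-0.8, -0.2, 0], [0, 0, 0], 255],
  [[-0.7, 0, 0], [0, 0, 0], 255],
  [[0, 0, 0], [0, 0, 0], 255],
])

```text
time: 17.3
eef_pos: [0.5001, -0.0272, 0.0717]
tcp_rot: [2.233, 2.209, 0.001]
ft_force: [-0.3, 0.0, -0.2]
grip_width: 0.004
```

Run:
```python
from h import *
c=cam("scene"); save(c,"s7.png",(210,140,350,280),4); s=robot.read_state(); print(s["eef_pos"],s["ft_force"])
save(c,"s7d.png",(295,165,345,210),12)
```

```text
[ 0.50000335 -0.02658813  0.07152448] [-0.68518038  0.0914564   0.2657535 ]
```

View pics/s7.png

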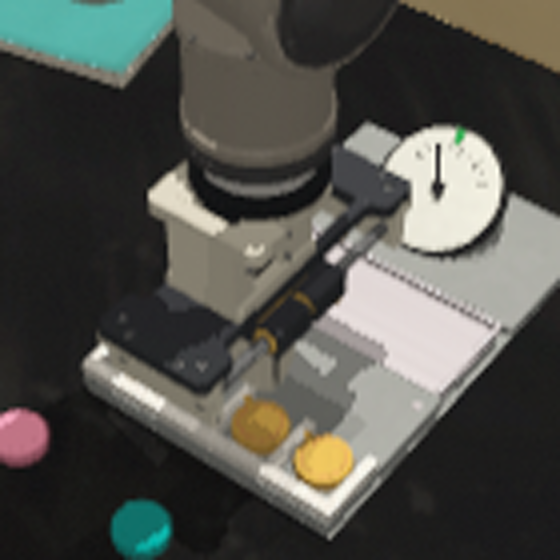

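View pics/s7d.png

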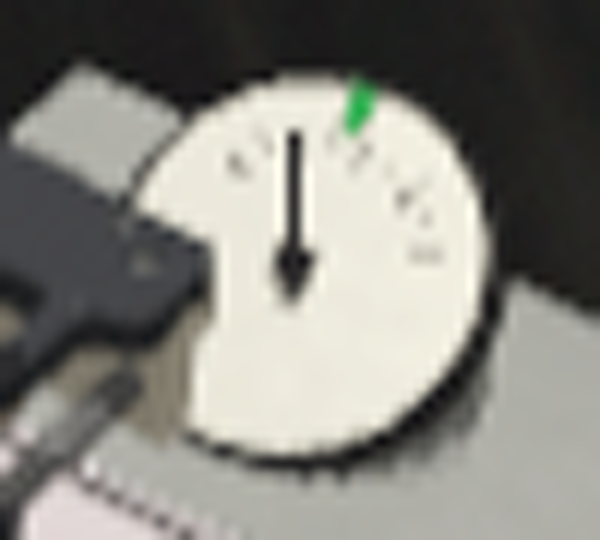

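The needle is still about 24° short of the mark in this view, with weight1 on the pan. A second weight is needed, so I take weight2 (crop 262,425).

Request:
servo_tool([
  [[0.03, 0.15, 0.5], [0, 0, 0], 255],
  [[0, 0, 0.5], [0, 0, 0], 255],
  [[0, 0, 0.5], [0, 0, 0], 255],
  [[0, 0, 0.3], [0, 0, 0], 255],
  [[0, 0, 0.1], [0, 0, 0], 255],
  [[0, 0, 0], [0, 0, 0], 255],
  [[0, 0, 0], [0, 0, 0], 255],
])

```text
time: 18.23
eef_pos: [0.5028, -0.0255, 0.0338]
tcp_rot: [2.231, 2.211, 0.001]
ft_force: [-0.4, -0.1, 0.1]
grip_width: 0.007
```

Request:
servo_tool([
  [[0, 0, 0.08], [0, 0, 0], 255],
  [[0, 0, 0.05], [0, 0, 0], 255],
  [[0, 0, 0.03], [0, 0, 0], 255],
  [[0, 0, 0], [0, 0, 0], 255],
  [[0, 0, 0], [0, 0, 0], 255],
])

```text
time: 18.85
eef_pos: [0.5025, -0.0254, 0.0303]
tcp_rot: [-2.231, -2.211, -0.0]
ft_force: [0.8, -0.4, 1.3]
grip_width: 0.008
```

Request:
servo_tool([
  [[0, 0, 0.02], [0, 0, 0], 255],
  [[0, 0, 0], [0, 0, 0], 255],
  [[0, 0, 0], [0, 0, 0], 255],
])

```text
time: 19.23
eef_pos: [0.5027, -0.0254, 0.0301]
tcp_rot: [2.231, 2.211, 0.0]
ft_force: [-1.4, -0.6, 4.8]
grip_width: 0.007
```

Request:
servo_tool([
  [[0, 0, 0.012], [0, 0, 0], 255],
  [[0, 0, 0], [0, 0, 0], 255],
  [[0, 0, 0], [0, 0, 0], 255],
])

```text
time: 19.6
eef_pos: [0.5027, -0.0255, 0.0299]
tcp_rot: [2.231, 2.211, 0.0]
ft_force: [-1.2, 0.3, 6.8]
grip_width: 0.003
```

Request:
servo_tool([
  [[0, 0.05, 0], [0, 0, 0], 255],
  [[0, 0.1, 0], [0, 0, 0], 255],
  [[0, 0.1, 0], [0, 0, 0], 255],
])

```text
time: 19.98
eef_pos: [0.5074, -0.0257, 0.0299]
tcp_rot: [2.231, 2.212, -0.001]
ft_force: [-1.5, -1.9, 7.4]
grip_width: 0.005
```

Request:
servo_tool([
  [[0, 0.1, 0], [0, 0, 0], 255],
  [[0, 0.1, 0], [0, 0, 0], 255],
  [[0, 0.1, 0], [0, 0, 0], 255],
  [[0, 0.1, 0], [0, 0, 0], 255],
])

```text
time: 20.48
eef_pos: [0.5155, -0.0258, 0.0299]
tcp_rot: [2.231, 2.211, -0.0]
ft_force: [-1.8, -0.5, 6.4]
grip_width: 0.002
```

Request:
servo_tool([
  [[0, 0.1, 0], [0, 0, 0], 255],
  [[0, 0.1, 0], [0, 0, 0], 255],
  [[0, 0.1, 0], [0, 0, 0], 255],
  [[0, 0.1, 0], [0, 0, 0], 255],
])

```text
time: 20.98
eef_pos: [0.5238, -0.0257, 0.0299]
tcp_rot: [2.231, 2.211, 0.0]
ft_force: [-2.2, -0.3, 5.6]
grip_width: 0.001
```

Request:
servo_tool([
  [[0, 0.15, 0], [0, 0, 0], 255],
  [[0, 0.15, 0], [0, 0, 0], 255],
  [[0, 0.15, 0], [0, 0, 0], 255],
  [[0, 0.15, 0], [0, 0, 0], 255],
  [[0, 0.15, 0], [0, 0, 0], 255],
  [[0, 0.15, 0], [0, 0, 0], 255],
])

```text
time: 21.72
eef_pos: [0.5418, -0.0259, 0.0299]
tcp_rot: [2.231, 2.211, 0.001]
ft_force: [-1.0, -0.1, 6.5]
grip_width: 0.008
```

Request:
servo_tool([
  [[0, 0.15, 0], [0, 0, 0], 255],
  [[0, 0.15, 0], [0, 0, 0], 255],
  [[0, 0.15, 0], [0, 0, 0], 255],
  [[0, 0.15, 0], [0, 0, 0], 255],
  [[0, 0.15, 0], [0, 0, 0], 255],
  [[0, 0.1, 0], [0, 0, 0], 255],
  [[0, 0, 0], [0, 0, 0], 255],
])

```text
time: 22.6
eef_pos: [0.5591, -0.026, 0.03]
tcp_rot: [2.231, 2.211, 0.001]
ft_force: [-0.5, 0.4, 5.6]
grip_width: 0.007
```

Run:
```python
from h import *
c=cam("scene"); save(c,"s8.png",(210,140,350,280),4); s=robot.read_state(); print(s["eef_pos"],s["ft_force"])
```

```text
[ 0.55911537 -0.02600166  0.0300111 ] [-1.31473215  0.18459043  5.50649289]
```

View pics/s8.png

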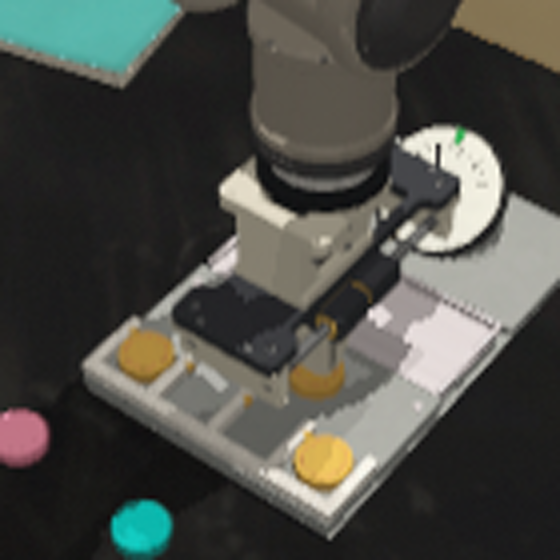

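Weight2 is out on the bare board (crop 318,378). I lift off it and move in behind.

Request:
servo_tool([
  [[0, 0, -0.2], [0, 0, 0], 255],
  [[0, 0, -0.4], [0, 0, 0], 255],
  [[0, -0.6, 0], [0, 0, 0], 255],
  [[0, -0.6, 0], [0, 0, 0], 255],
  [[0, -0.6, 0], [0, 0, 0], 255],
  [[0, -0.6, 0], [0, 0, 0], 255],
  [[0, 0, 0], [0, 0, 0], 255],
  [[0, 0, 0], [0, 0, 0], 255],
])

```text
time: 23.65
eef_pos: [0.511, -0.0256, 0.0418]
tcp_rot: [2.231, 2.211, 0.001]
ft_force: [1.1, 0.7, -0.7]
grip_width: 0.007
```

Run:
```python
from h import *
c=cam("scene"); s=robot.read_state(); print(s["eef_pos"],s["ft_force"])
hsv=cv2.cvtColor(c["color"],cv2.COLOR_RGB2HSV)
m=cv2.inRange(hsv,(13,100,50),(32,255,255))
nn,l,s,ce=cv2.connectedComponentsWithStats(m)
for i in range(1,nn):
        p=onz(c,*ce[i],0.030)
        if 30<s[i,4]<260 and .46<p[0]<.7 and abs(p[1])<.12: print(ce[i].round(1),s[i],p.round(4))
```

```text
[ 0.51107846 -0.02558724  0.04174218] [ 1.1774404  -0.11684404  0.20150729]
[290.  233.4] [284 226  12  14 114] [ 0.5527 -0.0334  0.03  ]
[290.1 254.7] [283 248  15  15 163] [ 0.4993 -0.0726  0.03  ]
```

Request:
servo_tool([
  [[0, 0, 0.25], [0, 0, 0], 255],
  [[0, 0, 0.25], [0, 0, 0], 255],
  [[0, 0, 0.25], [0, 0, 0], 255],
  [[0, 0, 0.25], [0, 0, 0], 255],
  [[0, 0, 0], [0, 0, 0], 255],
  [[0, 0, 0], [0, 0, 0], 255],
])

```text
time: 24.45
eef_pos: [0.5106, -0.0255, 0.0217]
tcp_rot: [2.231, 2.211, 0.0]
ft_force: [-1.5, -0.8, 0.6]
grip_width: 0.004
```

Request:
servo_tool([
  [[0, 0.2, 0], [0, 0, 0], 255],
  [[0, 0.2, 0], [0, 0, 0], 255],
  [[0, 0.2, 0], [0, 0, 0], 255],
  [[0, 0.2, 0], [0, 0, 0], 255],
  [[0, 0.2, 0], [0, 0, 0], 255],
  [[0, 0.2, 0], [0, 0, 0], 255],
  [[0, 0.2, 0], [0, 0, 0], 255],
  [[0, 0.2, 0], [0, 0, 0], 255],
])

```text
time: 25.45
eef_pos: [0.5428, -0.0258, 0.0216]
tcp_rot: [2.231, 2.211, 0.0]
ft_force: [-0.4, -0.1, 1.4]
grip_width: 0.001
```

Request:
servo_tool([
  [[0, 0.2, 0], [0, 0, 0], 255],
  [[0, 0.2, 0], [0, 0, 0], 255],
  [[0, 0.2, 0], [0, 0, 0], 255],
  [[0, 0.2, 0], [0, 0, 0], 255],
  [[0, 0.2, 0], [0, 0, 0], 255],
  [[0, 0, 0], [0, 0, 0], 255],
])

```text
time: 26.2
eef_pos: [0.5629, -0.026, 0.0216]
tcp_rot: [2.231, 2.211, 0.0]
ft_force: [0.1, -0.2, 1.2]
grip_width: 0.001
```

Request:
servo_tool([
  [[0, 0.2, 0], [0, 0, 0], 255],
  [[0, 0.2, 0], [0, 0, 0], 255],
  [[0, 0.2, 0], [0, 0, 0], 255],
  [[0, 0.2, 0], [0, 0, 0], 255],
  [[0, 0.2, 0], [0, 0, 0], 255],
  [[0, 0, 0], [0, 0, 0], 255],
])

```text
time: 26.95
eef_pos: [0.5829, -0.0262, 0.0216]
tcp_rot: [2.231, 2.211, 0.0]
ft_force: [-0.8, 0.7, 0.9]
grip_width: 0.007
```

Run:
```python
from h import *
c=cam("scene"); save(c,"s9.png",(210,140,350,280),4); s=robot.read_state(); print(s["eef_pos"],s["ft_force"])
```

```text
[ 0.58258926 -0.0261417   0.02155215] [ 0.09914212  0.57005986 -0.07018647]
```

View pics/s9.png

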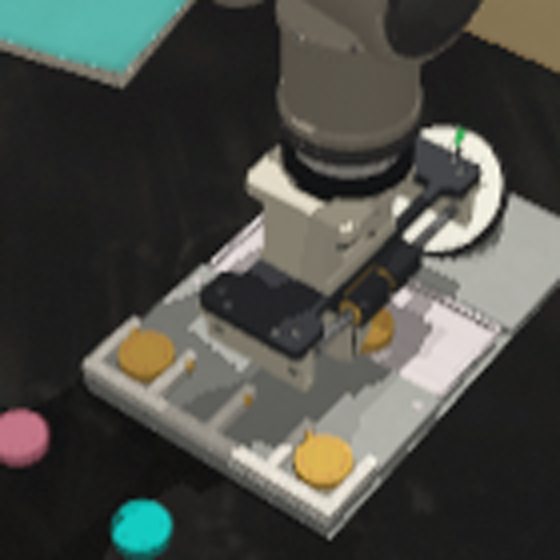

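Request:
servo_tool([
  [[0, 0.15, 0], [0, 0, 0], 255],
  [[0, 0.15, 0], [0, 0, 0], 255],
  [[0, 0.15, 0], [0, 0, 0], 255],
  [[0, 0, 0], [0, 0, 0], 255],
  [[0, -0.3, 0], [0, 0, 0], 255],
  [[0, -0.5, 0], [0, 0, 0], 255],
  [[0, -0.5, -0.5], [0, 0, 0], 255],
  [[0, -0.5, -1], [0, 0, 0], 255],
])

```text
time: 28.0
eef_pos: [0.5541, -0.0258, 0.0519]
tcp_rot: [-2.23, -2.21, 0.001]
ft_force: [1.5, 0.1, -0.7]
grip_width: 0.005
```

Request:
servo_tool([
  [[0, -0.5, -1], [0, 0, 0], 255],
  [[0, -0.8, -1], [0, 0, 0], 255],
  [[0.5, -0.8, -1], [0, 0, 0], 255],
  [[1, -0.8, -1], [0, 0, 0], 255],
  [[1, -0.8, 0], [0, 0, 0], 255],
  [[1, -0.8, 0], [0, 0, 0], 255],
  [[1, -0.8, 0], [0, 0, 0], 255],
  [[1, -0.5, 0], [0, 0, 0], 255],
])

```text
time: 29.0
eef_pos: [0.4392, 0.0857, 0.1323]
tcp_rot: [2.231, 2.211, 0.001]
ft_force: [-0.7, 0.6, 0.7]
grip_width: 0.007
```

Request:
servo_tool([
  [[1, 0, 0], [0, 0, 0], 255],
  [[1, 0, 0], [0, 0, 0], 255],
  [[1, 0, 0], [0, 0, 0], 255],
  [[1, 0, 0], [0, 0, 0], 255],
  [[0, 0, 0], [0, 0, 0], 255],
  [[0, 0, 0], [0, 0, 0], 255],
])

```text
time: 29.75
eef_pos: [0.4409, 0.1646, 0.1319]
tcp_rot: [2.231, 2.211, 0.0]
ft_force: [-0.2, 0.1, -0.7]
grip_width: 0.004
```

Run:
```python
from h import *
s=robot.read_state(); print(s["time"],s["eef_pos"],s["ft_force"])
c=cam("scene"); save(c,"s10.png",(210,140,350,280),4)
save(c,"s10d.png",(295,165,345,210),12)
c=cam("top"); save(c,"t10.png",(245,125,345,285),3.7)
```

```text
29.75 [0.44091821 0.16460951 0.13194492] [-0.19044124  0.11669732 -0.74620396]
```

View pics/s10.png

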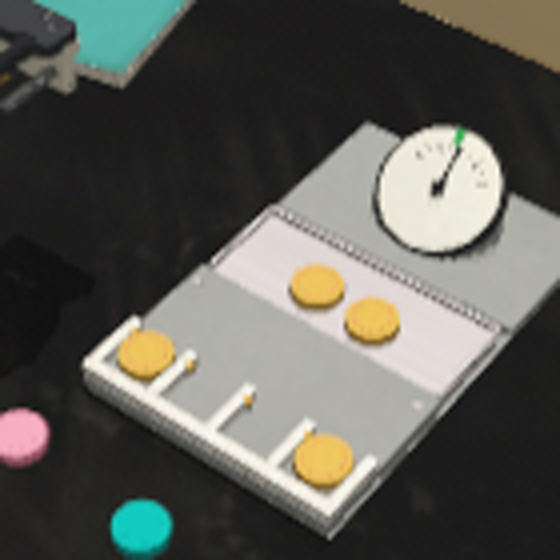

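View pics/s10d.png

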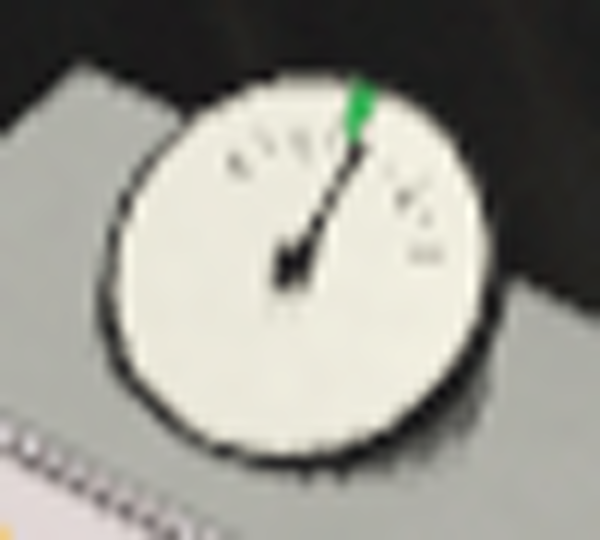

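View pics/t10.png

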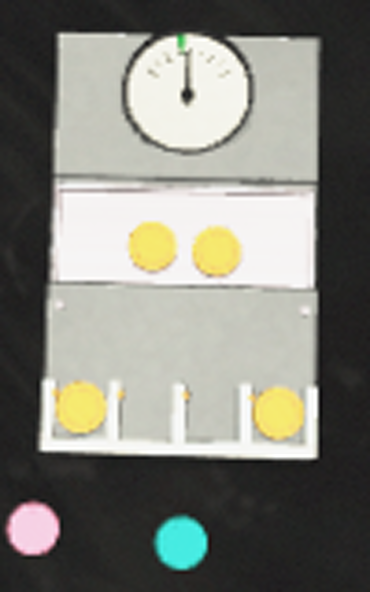

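The needle tip has just passed the mark (dial crop: tip at 362,148, mark tip at 352,135). Both weights lie fully on the pan, the other two are still in their slots, and the arm is clear.

Run:
```python
from h import *
print(robot.hand_in()); print(robot.read_state()["time"])
```

```text
the job is handed in; nothing more can be done
None
the job is handed in; nothing more can be done
```

The job is handed in. Two weights (second from left and second from right) are on the scale pan and the needle has reached the green mark.

- **Method:** I dragged each weight past its catch with the shut fingertips pressed on its top. The press read about 5.5–7.7 N. I then pushed each one from behind, low over the board, onto the pan, so nothing pressed on the pan.
- **Needle:** After the first weight it was clearly short of the mark. After the second it is a few degrees past it, and the step per weight fits the expected 0.52 rad. It sits slightly past the mark, not exactly on it.
- **Last pictures:** They show both weights fully on the pan and the outer two still in their slots. The pink and turquoise discs have not moved, and the arm is clear.
- **Not checked or disagreeing:** I didn't check the timer and vials in a final picture, but the arm did not go near them at low height. The two cameras' positions differed by about 2 mm, which is within their calibration.
- **Time:** About 30 s of the 72 s limit.

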